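# Seat the cover plate on its pins and swing the clamp over

### The job

Push the loose aluminium plate along its channel in the green fixture until its two holes drop over the brass locating pins and it lies flat on the nest floor. Then push the clamp's red knob round until the clamp arm has swung over the plate to its stop, and leave it there. Only push with the fingers: do not lift the plate, and leave the other things on the bench where they are.

Things in the scene. Friction and masses are not known exactly. Their poses are not given: they have to be found in the camera images.
- fixture: Green fixture fixed to the bench. Origin: on the bench (z = 0) straight below the centre of the seated plate. +y is the direction in which the plate is pushed, z up. Base block: x -78 to +88 mm, y -153 to +83 mm, 25 mm high; its top is the nest floor. Two black rails (inner faces at x = -46.5 and +46.5, 6 thick, y -95 to +65, tops 35 mm above the bench) guide the plate with 1.5 mm side play. No end stop.
- seat (a point): Point on the nest floor, 25 mm above the bench, at the centre of the seated plate; straight above the fixture's origin, same axes.
- ledge (a point): Middle of the front (+y) edge of the steel ledge, on its top, 31 mm above the bench (6 mm above the nest floor), at x = 0, y = -62 mm in the fixture's frame. The ledge fills the channel from here back to y = -150 mm.
- pins (a point): Midpoint between the tips of the two brass locating pins, 31 mm above the bench. The pins stand 30 mm to either side (fixture x = -30 and +30, y = +10 mm), are 8 mm in diameter and 6 mm high above the nest floor, with bevelled tips.
- plate: Loose aluminium plate, 90 (x) by 120 (y) by 8 mm thick, about 0.24 kg. Origin: centre of its underside; axes along the fixture's. Two 12 mm holes at x = -30 and +30, y = +10 mm. Starts level, rear (-y) part on the ledge, front on the pin tips, underside 31 mm above the bench, centre 15 to 38 mm short (-y) of the seat; its rear edge is free to push. At the seat it drops 6 mm, its top then 33 mm above the bench.
- clamp (a joint): Swing clamp's angle (rad) about its upright pivot: 0 = arm along the fixture's +y, beside the plate; grows anticlockwise seen from above; 1.57 (stop) = arm along the fixture's -x, over the plate. Starts at -0.5 (other stop) to 0.1. Stays where left; about 1 N at the knob moves it. Arm 15 mm wide, 58 mm long, 36 to 44 mm above the bench: clears a seated plate by 3 mm, hits an unseated one.
- clamp_pivot (a point): On the clamp's pivot axis at the underside of the arm, 36 mm above the bench, at x = +66, y = -20 mm in the fixture's frame.
- clamp_knob (a point): Centre of the top of the red upright round knob on the clamp arm, 74 mm above the bench. The knob is 18 mm in diameter and 30 mm high (44 to 74 mm above the bench); its axis is 52 mm from the pivot axis.
- screwdriver: screwdriver with a red handle, lying flat beside the fixture; bystander
- rotary_switch: round black dome switch with a small brass lever on top, 58 mm wide and 49 mm high, standing near the fixture; origin under its centre; bystander
- socket: small round steel wrench socket, 26 mm wide and 36 mm high, standing near the fixture; bystander
- wrench: steel wrench lying flat beside the fixture; bystander
- grease_jar: amber jar with a steel cap, 60 mm wide and 55 mm high, standing near the fixture; bystander
- bushing: round brass bushing with a bore, 28 mm wide and 30 mm high, standing near the fixture; bystander

How it is judged:
On the way, in this order (a step that is already met when the one before it is completed fails the run):
1. the plate has dropped over both pins and lies flat on the nest floor (z of plate in the frame of seat below 0.0018 m and horizontal distance between plate and seat below 0.005 m and angle between the z axis of plate and the z axis of fixture, either way round below 0.02 rad), for 0.2 s.
2. the clamp arm is swung over the plate to its stop (value of joint clamp above 1.43 rad), for 0.2 s.
At the end, for the whole second after the job is handed in: The plate lies on the nest floor (underside less than 1.8 mm above it, level within 0.02 rad, centre within 5 mm of the seat, so both pins are in its holes), the clamp stands at more than 1.43 rad, and both are at rest (all of step 1 and value of joint clamp above 1.43 rad and linear speed of plate below 0.01 m/s and velocity of joint clamp between -0.05 and 0.05 rad/s); the robot touches nothing.
It fails at once if the plate is lifted (underside more than 18 mm above the nest floor) or tipped by more than 0.3 rad (z of plate in the frame of seat above 0.018 m or angle between plate's own z axis and vertical above 0.3 rad).
It fails at once if another thing on the bench is moved by more than 30 mm (distance of any of screwdriver, rotary_switch, socket, wrench, grease_jar, bushing from where it was at the start of the episode above 0.03 m).
It also fails if it takes over 64 s, if anything falls off the work surface, if the arm or the gripper's body presses on something with over 40 N, if the wrist force passes 120 N, or if a joint passes its speed limit or range.

### The arm

A 6-joint arm with a two-finger parallel gripper is mounted at the origin on the work surface. World frame = base frame: x ahead of the robot, y to its left, z up, the work surface at z = 0. Lengths are in m, angles in rad, forces in N, time in s.
With the tool pointing down it reaches from about 0.3 to 0.75 m from the base axis. Payload 8.5 kg.
Tool frame: the origin (TCP) lies between the finger pads; the fingertips stand 22 mm ahead of it and the grasp point (between the pads) lies 3 mm ahead of it (env.tip_extent is the distance from the TCP to the fingertips, in m); y points along the fingers, z is the direction in which the jaws open and shut, and the axes are right-handed (so a half turn about y gives the same grasp; the last joint's range is limited). The gripper opens to 85 mm and grips with 20 to 120 N. Pads are 22 mm wide; open, the fingers measure 114 mm over their backs; the gripper's body (76 mm by 85 mm) begins 54 mm behind the grasp point. The pads swing forward as they close: fully open they stand 13 mm farther back than shut.
Start: joints at [-1.52, 0.381, 1.297, -0, 1.464, -0.215], TCP at [0.144, -0.531, 0.216] pointing down, gripper open.
Joint ranges: [-3.11, 3.11], [-0.89, 2.33], [0.22, 2.48], [-1.42, 4.56], [0.17, 2.85], [-2.88, 2.88]. Speed limits (rad/s): [2.39, 2.39, 3.14, 3.14, 3.14, 3.14].

### API

Orientations are given as a unit quaternion [x, y, z, w].
In Python, from rig import env gives the robot as it stands.
- The arm moves only by the tool move_arm, never from a script. Its argument "commands" is a list of rows, each an object of numbers: "x", "y", "z": the shift along the world's x, y, z in units of 0.05 m (1.0 is 0.05 m); "rx", "ry", "rz": the turn, a rotation vector about the world's x, y, z in units of 45 degrees (1.0 is 45 degrees); "hand": the closure, from -1 (fully open) to 1 (shut). A call has 1 to 10 rows; each row shifts and turns the commanded pose from where the row before left it; what a row does not reach is not made up. A row lasts 1/8 s, in which the tool goes at most 62.5 mm and 10.7 degrees, less where a joint would pass 70% of its speed; a pose out of reach is approached as far as the arm can. A call with a number of a shift or a turn outside -1 to 1 is refused whole. A call with a gripper value outside its range is refused whole. The fingers move at their own pace and stop on an object; "force" is the grip in N (left out, the last holds). Time passes only in rows, so rows that do not move let the fingers close. It gives the time, the measured TCP pose, the force and the opening at its end, in the units of the state.
- env.get_obs(): the state, without advancing time (a new reading comes with each control period).
- env.capture(name): name is "scene" or "top" or "wrist"; returns a dict with "image" (400x640x3 uint8, blue, green, red), "z_map" (400x640 float32, m along the optical axis (not along the pixel's ray), 0 where there is no reading), "intrinsics" (3x3 intrinsics, pixels), "world_from_camera" (4x4, takes a point from camera to world coordinates); the wrist camera has in their place "hand_eye" (4x4, takes a point from camera to tool coordinates, whose origin is the TCP and whose axes are the tool frame's). Camera axes: x right, y up, looking along -z (the intrinsics and any distortion apply to the point x, -y, -z); pixel columns grow to the right and rows downward; lengths in m; the calibration is good to about 2 mm. A picture is of the moment at which its call begins: read the wrist's pose just before it.
- env.finish_job(): hands the job in, once; it reports no verdict.
The state is a dict: "time": time; "qpos": joint angles; "dq": joint speeds; "joint_efforts": joint torques, N m; "position": TCP position; "tcp_rot": TCP orientation; "force": force on the tool from outside, world axes, zero at the start; "ft_torque": the same for the moment, N m; "finger_gap": opening from 0.0 (shut) to 1.0 (fully open).
Only numpy, scipy, OpenCV 4.12 (cv2) and the standard library are available. Lean on these libraries where they do the work, as an engineer would, in place of code of your own. Each camera call takes 0.05 s, during which the arm holds its last target.

## Working session

There is one attempt and no reset: what is moved stays moved. The work goes in short steps, Python scripts to look and compute and a tool call to move; the robot and the scene stay as the last step left them, time stands still between calls to the robot, and variables do not carry over. Pictures are saved under pics/ and viewed, and the job is handed in when it is done.

Besides the shell and the picture viewer there is one more tool, called after "Emit:" as name([rows], argument=value, ...), one row to a line, values as JSON. move_arm: Moves the arm, as the interface text tells. Shifts and turns lie within -1 to 1; 1 stands for 0.05 m of shift or 45 degrees of turn. Its arguments: {"type":"object","properties":{"commands":{"type":"array","items":{"type":"object","properties":{"x":{"type":"number","minimum":-1,"maximum":1},"y":{"type":"number","minimum":-1,"maximum":1},"z":{"type":"number","minimum":-1,"maximum":1},"rx":{"type":"number","minimum":-1,"maximum":1},"ry":{"type":"number","minimum":-1,"maximum":1},"rz":{"type":"number","minimum":-1,"maximum":1},"hand":{"type":"number"}}}},"force":{"type":"number"}},"required":["commands"]}

```bash
mkdir -p pics; ls; python3 - <<'E'
from rig import env
import cv2,numpy as np
print(env.get_obs())
for n in("scene","top"):
    c=env.capture(n); cv2.imwrite(f"pics/{n}0.png",c["image"]); np.savez(f"{n}0.npz",**{k:c[k] for k in("image","z_map","intrinsics","world_from_camera")})
    print(c["intrinsics"],c["world_from_camera"],c.keys())
E
```

```text
pics
{'time': 0.0, 'qpos': array([-1.52030816e+00,  3.81225240e-01,  1.29827991e+00,  1.12460873e-05,
        1.46360686e+00, -2.15288047e-01]), 'dq': array([ 0.00082929, -0.00085961,  0.00149508, -0.00125797,  0.00204547,
       -0.00096529]), 'joint_efforts': array([-1.78554554e-03, -4.48458874e+01, -2.31279677e+01, -2.80100667e-04,
        4.84281132e-03,  8.22101896e-06]), 'position': array([ 0.14445256, -0.53035822,  0.21558964]), 'tcp_rot': array([-0.09364116,  0.70140736, -0.70033731,  0.09373747]), 'force': array([-0.18996556, -0.12224708, -0.23126071]), 'ft_torque': array([0.02670603, 0.03632231, 0.02055018]), 'finger_gap': 0.997643097083188}
[[385.72086985   0.         317.73767607]
 [  0.         385.72086985 198.0032091 ]
 [  0.           0.           1.        ]] [[-0.40068274 -0.53607091  0.74302175  1.18524291]
 [ 0.91591681 -0.21360625  0.33980695  0.32977351]
 [-0.02344653  0.81670089  0.5765847   0.55593446]
 [ 0.          0.          0.          1.        ]] dict_keys(['image', 'z_map', 'intrinsics', 'world_from_camera'])
[[383.8582496    0.         320.33666163]
 [  0.         383.8582496  197.86397811]
 [  0.           0.           1.        ]] [[-0.02543113  0.99252509 -0.11936166  0.48218434]
 [-0.99891641 -0.02988546 -0.03567723  0.0258799 ]
 [-0.03897772  0.11832501  0.99220962  0.8972582 ]
 [ 0.          0.          0.          1.        ]] dict_keys(['image', 'z_map', 'intrinsics', 'world_from_camera'])
```

View pics/scene0.png

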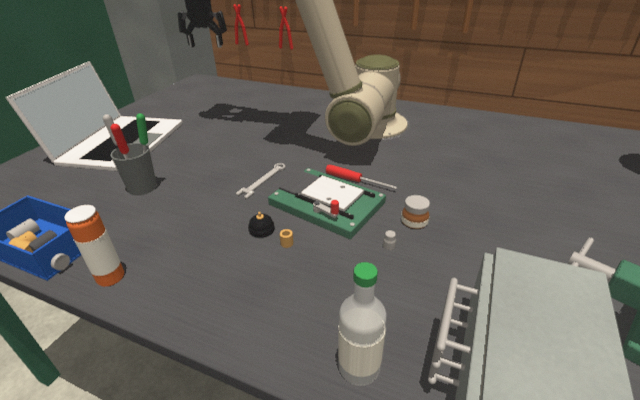

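View pics/top0.png

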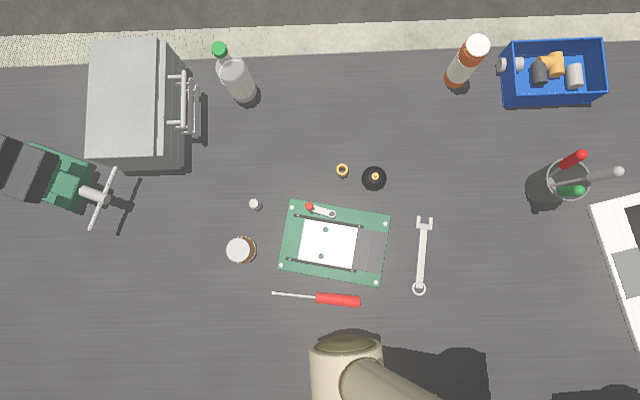

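```bash
python3 - <<'E'
import cv2
i=cv2.imread("pics/top0.png"); cv2.imwrite("pics/topc.png",cv2.resize(i[185:305,260:400],None,fx=5,fy=5,interpolation=cv2.INTER_CUBIC)[:, :])
i=cv2.imread("pics/scene0.png"); cv2.imwrite("pics/scenec.png",cv2.resize(i[155:255,235:410],None,fx=4.5,fy=4.5,interpolation=cv2.INTER_CUBIC))
E
```

```text
(no output)
```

View pics/topc.png

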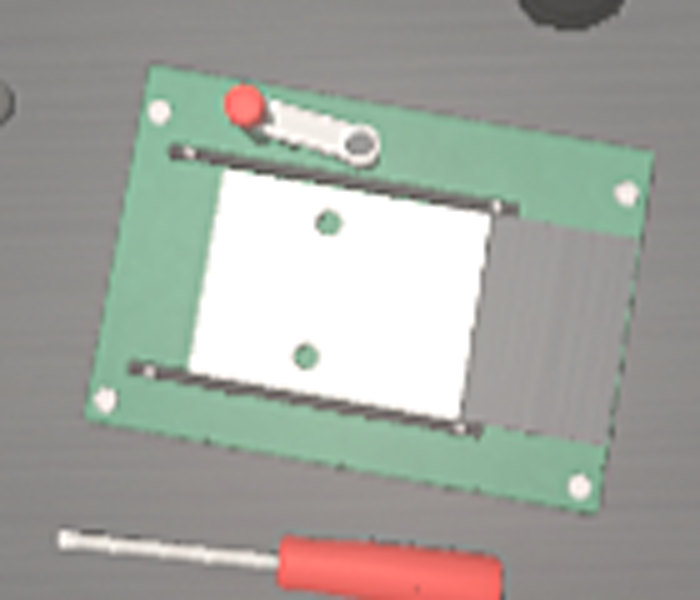

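View pics/scenec.png

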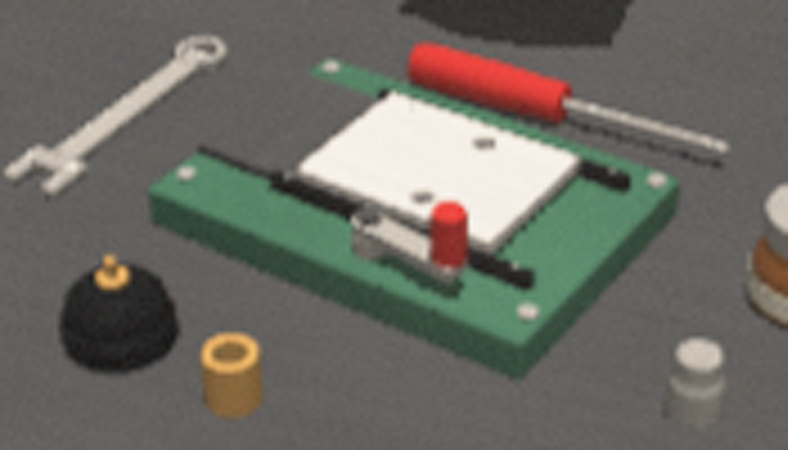

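The top view shows the fixture's +y pointing image-left, with base corners in the crop at (152,66), (653,152), (599,513) and (87,420). The plate is in the channel, its rear edge at about (490,213) to (462,420), and the red knob is at (245,104). Next I'll locate these in world coordinates.

```bash
cat > h.py <<'E'
import numpy as np,cv2
def ray(K,T,u,v,z):
    d=T[:3,:3]@np.array([(u-K[0,2])/K[0,0],-(v-K[1,2])/K[1,1],-1]); o=T[:3,3]
    return o+d*(z-o[2])/d[2]
def proj(K,T,p):
    q=np.linalg.inv(T)@np.append(p,1); return np.array([K[0,2]-K[0,0]*q[0]/q[2],K[1,2]+K[1,1]*q[1]/q[2]])
E
python3 - <<'E'
from h import *
from scipy.optimize import least_squares
t=np.load("top0.npz");K,T=t["intrinsics"],t["world_from_camera"]
f=lambda a,b:( (a-2)/5+260,(b-2)/5+185)
P={}
# corners
fx=np.array([[88,83],[88,-153],[-78,-153],[-78,83]])/1e3
px=[(152,66),(653,152),(599,513),(87,420)]
W=np.array([ray(K,T,*f(*p),.025)[:2] for p in px])
def R(a): return np.array([[np.cos(a),-np.sin(a)],[np.sin(a),np.cos(a)]])
r=least_squares(lambda s:((R(s[2])@fx.T).T+s[:2]-W).ravel(),[.5,0,0])
print(r.x,np.round(r.fun*1e3,1))
o=r.x[:2];Rm=R(r.x[2])
for n,p,z in[("knob",(244,104),.074),("piv",(361,145),.044),("h1",(329,222),.039),("h2",(306,356),.039),("rear1",(492,213),.039),("rear2",(462,420),.039),("fr1",(222,168),.039),("fr2",(190,372),.039),("railR",(510,209),.035),("railL",(135,368),.035),("ledgeR",(637,236),.031)]:
    w=ray(K,T,*f(*p),z)[:2]; print(n,w.round(4),(Rm.T@(w-o)*1e3).round(1))
for n in("scene",):
    s=np.load("scene0.npz")
    for q,z in [((88,83),.025),((88,-153),.025),((-78,83),.025)]:
        w=Rm@(np.array(q)/1e3)+o; u=proj(s["intrinsics"],s["world_from_camera"],[*w,z]); print(q,u,((u-[235,155])*4.5).round())
E
```

```text
[ 0.48859088  0.06465922 -0.19825293] [ 1.9  1.7  1.4 -2.8 -1.9 -1.4 -1.3  2.5]
knob [0.5656 0.0817] [72.2 31.9]
piv [0.5488 0.0319] [ 65.5 -20.2]
h1 [0.5152 0.0472] [ 29.5 -11.9]
h2 [0.4563 0.059 ] [-30.6 -11.9]
rear1 [ 0.5172 -0.0254] [ 45.8 -82.7]
rear2 [ 0.4268 -0.0089] [-46.1 -84.3]
fr1 [0.5406 0.0946] [45.1 39.6]
fr2 [0.4505 0.1106] [-46.4  37.6]
railR [ 0.5189 -0.0337] [ 49.1 -90.5]
railL [0.4527 0.1356] [-49.1  62.5]
ledgeR [ 0.5055 -0.0901] [  47.1 -148.4]
(88, 83) [349.08400462 232.14992875] [513. 347.]
(88, -153) [265.00763165 197.12375009] [135. 190.]
(-78, 83) [385.01720008 194.65380605] [675. 178.]
```

```bash
python3 - <<'E'
from rig import env
import numpy as np
from scipy.spatial.transform import Rotation as R
o=env.get_obs(); r=R.from_quat(o["tcp_rot"]); print(r.as_matrix().round(3)); print(env.tip_extent)
F=R.from_euler('z',-.19825)
print((F.inv()*r).as_matrix().round(3))
for s in(0,1):
    # target: tool y down, z along fixture +-y / +-x
    for zd in([0,1,0],[0,-1,0],[1,0,0],[-1,0,0]):
        zd=np.array(zd,float);y=np.array([0,0,-1.]);M=F*R.from_matrix(np.c_[np.cross(y,zd),y,zd])
        print(zd,((M*r.inv()).as_rotvec()/np.pi*4).round(3))
    break
O=np.array([.4886,.0647])
for p in[(0,-110),(0,-84),(0,-62),(97,32)]:print(p,(F.as_matrix()[:2,:2]@(np.array(p)/1e3)+O).round(4))
E
```

```text
[[-0.965 -0.     0.263]
 [-0.263  0.001 -0.965]
 [-0.    -1.    -0.001]]
0.022
[[-0.894 -0.     0.448]
 [-0.448  0.001 -0.894]
 [-0.    -1.    -0.001]]
[0. 1. 0.] [-0.000e+00 -2.000e-03  3.409e+00]
[ 0. -1.  0.] [-0.002  0.    -0.591]
[1. 0. 0.] [-1.000e-03 -1.000e-03  1.409e+00]
[-1.  0.  0.] [-1.000e-03  2.000e-03 -2.591e+00]
(0, -110) [ 0.4669 -0.0431]
(0, -84) [ 0.4721 -0.0177]
(0, -62) [0.4764 0.0039]
(97, 32) [0.59  0.077]
```

Emit:
move_arm([
  {"x":0.4,"y":0.6,"rz":-0.15,"hand":1},
  {"x":0.6,"y":0.9,"rz":-0.15,"hand":1},
  {"x":0.6,"y":0.9,"rz":-0.15,"hand":1},
  {"x":0.6,"y":0.9,"rz":-0.14,"hand":1},
  {"x":0.6,"y":0.9,"hand":1},
  {"x":0.6,"y":0.9,"hand":1},
  {"x":0.6,"y":0.9,"hand":1},
  {"x":0.6,"y":0.9,"hand":1},
  {"x":0.6,"y":0.9,"hand":1},
  {"x":0.6,"y":0.9,"hand":1},
], force=40)

```text
invalid input at $.commands[0]: expected keys x, y, z, rx, ry, rz, hand
```

All keys are required.

Emit:
move_arm([
  {"x":0.4,"y":0.6,"z":0,"rx":0,"ry":0,"rz":-0.15,"hand":1},
  {"x":0.6,"y":0.9,"z":0,"rx":0,"ry":0,"rz":-0.15,"hand":1},
  {"x":0.6,"y":0.9,"z":0,"rx":0,"ry":0,"rz":-0.15,"hand":1},
  {"x":0.6,"y":0.9,"z":0,"rx":0,"ry":0,"rz":-0.14,"hand":1},
  {"x":0.6,"y":0.9,"z":0,"rx":0,"ry":0,"rz":0,"hand":1},
  {"x":0.6,"y":0.9,"z":0,"rx":0,"ry":0,"rz":0,"hand":1},
  {"x":0.6,"y":0.9,"z":0,"rx":0,"ry":0,"rz":0,"hand":1},
  {"x":0.6,"y":0.9,"z":0,"rx":0,"ry":0,"rz":0,"hand":1},
  {"x":0.6,"y":0.9,"z":0,"rx":0,"ry":0,"rz":0,"hand":1},
  {"x":0.6,"y":0.9,"z":0,"rx":0,"ry":0,"rz":0,"hand":1},
], force=40)

```text
time: 1.35
position: [0.4351, -0.094, 0.2161]
tcp_rot: [0.07, 0.704, -0.704, -0.07]
force: [0.4, -1.6, 0.4]
finger_gap: -0.002
```

```bash
cat > st.py <<'E'
from rig import env
import numpy as np
from scipy.spatial.transform import Rotation as R
F=R.from_euler('z',-.19825);O=np.array([.4886,.0647])
Fm=F.as_matrix()[:2,:2]
def st():
    o=env.get_obs(); r=R.from_quat(o["tcp_rot"]); p=o["position"]
    print("t",round(o["time"],2),"p",p.round(4),"fix mm",(Fm.T@(p[:2]-O)*1e3).round(1),"tip z",round((p[2]-.022)*1e3,1),"F",o["force"].round(2),"gap",round(o["finger_gap"],3),"q",o["qpos"].round(2))
    print((F.inv()*r).as_matrix().round(3).tolist())
    return o
if __name__=="__main__": st()
E
python3 st.py
```

```text
t 1.35 p [ 0.4351 -0.094   0.2161] fix mm [ -21.2 -166.1] tip z 194.1 F [ 0.38 -1.58  0.37] gap -0.002 q [-0.48  0.2   1.57 -0.    1.38  1.29]
[[-1.0, -0.0, 0.001], [-0.001, 0.0, -1.0], [0.0, -1.0, -0.0]]
```

Emit:
move_arm([
  {"x":0.3,"y":0.43,"z":-0.3,"rx":0,"ry":0,"rz":0,"hand":1},
  {"x":0.3,"y":0.43,"z":-0.8,"rx":0,"ry":0,"rz":0,"hand":1},
  {"x":0,"y":0,"z":-0.8,"rx":0,"ry":0,"rz":0,"hand":1},
  {"x":0,"y":0,"z":-0.8,"rx":0,"ry":0,"rz":0,"hand":1},
  {"x":0,"y":0,"z":0,"rx":0,"ry":0,"rz":0,"hand":1},
  {"x":0,"y":0,"z":0,"rx":0,"ry":0,"rz":0,"hand":1},
])

```text
time: 2.1
position: [0.4652, -0.053, 0.0825]
tcp_rot: [-0.07, -0.704, 0.704, 0.069]
force: [0.3, -0.6, 0.1]
finger_gap: 0.002
```

```bash
python3 - <<'E'
from st import *
import cv2
st()
for n in("scene","wrist"):
    c=env.capture(n); i=c["image"]
    if n=="scene": i=cv2.resize(i[120:260,220:420],None,fx=4,fy=4,interpolation=cv2.INTER_CUBIC)
    cv2.imwrite(f"pics/{n}1.png",i)
E
```

```text
t 2.1 p [ 0.4652 -0.053   0.0825] fix mm [   0.2 -120. ] tip z 60.5 F [ 0.26 -0.56  0.07] gap 0.002 q [-0.37  0.4   1.72  0.    1.02  1.4 ]
[[-1.0, 0.002, 0.001], [-0.001, -0.0, -1.0], [-0.002, -1.0, 0.0]]
```

View pics/scene1.png

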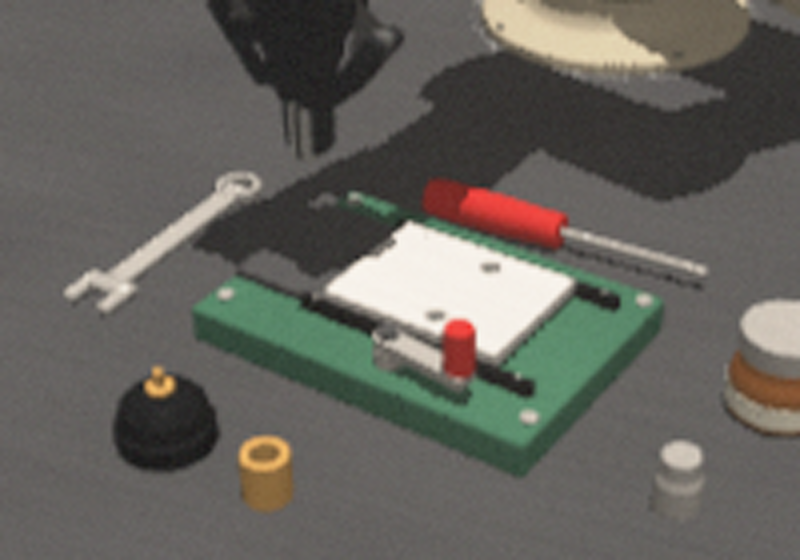

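View pics/wrist1.png

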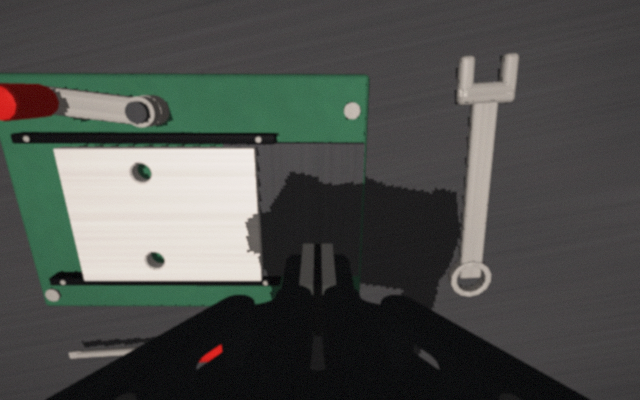

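The scene view shows the fingers closed, behind the plate over the ledge, with the tip at about (310,150) in the crop. The wrist view shows the plate's rear edge clear. I'll descend to just above the ledge and then push.

Emit:
move_arm([
  {"x":0,"y":0,"z":-0.3,"rx":0,"ry":0,"rz":0,"hand":1},
  {"x":0,"y":0,"z":-0.18,"rx":0,"ry":0,"rz":0,"hand":1},
  {"x":0,"y":0,"z":-0.06,"rx":0,"ry":0,"rz":0,"hand":1},
  {"x":0,"y":0,"z":0,"rx":0,"ry":0,"rz":0,"hand":1},
  {"x":0,"y":0,"z":0,"rx":0,"ry":0,"rz":0,"hand":1},
])

```text
time: 2.82
position: [0.4647, -0.0527, 0.0546]
tcp_rot: [-0.07, -0.704, 0.704, 0.07]
force: [0.6, 0.4, -0.9]
finger_gap: 0.001
```

```bash
python3 st.py
```

```text
t 2.83 p [ 0.4647 -0.0527  0.0546] fix mm [  -0.3 -119.8] tip z 32.6 F [ 0.62  0.38 -0.88] gap 0.001 q [-0.37  0.44  1.76 -0.    0.94  1.4 ]
[[-1.0, 0.001, 0.001], [-0.001, -0.0, -1.0], [-0.001, -1.0, 0.0]]
```

Emit:
move_arm([
  {"x":0.01,"y":0.05,"z":0.015,"rx":0,"ry":0,"rz":0,"hand":1},
  {"x":0.01,"y":0.05,"z":0,"rx":0,"ry":0,"rz":0,"hand":1},
  {"x":0.01,"y":0.05,"z":0,"rx":0,"ry":0,"rz":0,"hand":1},
  {"x":0.01,"y":0.05,"z":0,"rx":0,"ry":0,"rz":0,"hand":1},
  {"x":0.01,"y":0.05,"z":0,"rx":0,"ry":0,"rz":0,"hand":1},
  {"x":0.01,"y":0.05,"z":0,"rx":0,"ry":0,"rz":0,"hand":1},
  {"x":0.01,"y":0.05,"z":0,"rx":0,"ry":0,"rz":0,"hand":1},
  {"x":0.01,"y":0.05,"z":0,"rx":0,"ry":0,"rz":0,"hand":1},
  {"x":0.01,"y":0.05,"z":0,"rx":0,"ry":0,"rz":0,"hand":1},
  {"x":0.01,"y":0.05,"z":0,"rx":0,"ry":0,"rz":0,"hand":1},
])

```text
time: 4.08
position: [0.4695, -0.0275, 0.055]
tcp_rot: [-0.07, -0.704, 0.704, 0.07]
force: [0.3, -0.9, 0.2]
finger_gap: 0.003
```

```bash
python3 - <<'E'
from st import *
import cv2
st()
for n in("top","wrist"):
    c=env.capture(n); i=c["image"]
    if n=="top": i=cv2.resize(i[185:305,260:400],None,fx=5,fy=5,interpolation=cv2.INTER_CUBIC)
    cv2.imwrite(f"pics/{n}2.png",i)
E
```

```text
t 4.08 p [ 0.4695 -0.0275  0.055 ] fix mm [ -0.6 -94.2] tip z 33.0 F [ 0.26 -0.88  0.21] gap 0.003 q [-0.31  0.44  1.75 -0.    0.95  1.46]
[[-1.0, 0.0, 0.001], [-0.001, -0.0, -1.0], [-0.0, -1.0, 0.0]]
```

View pics/wrist2.png

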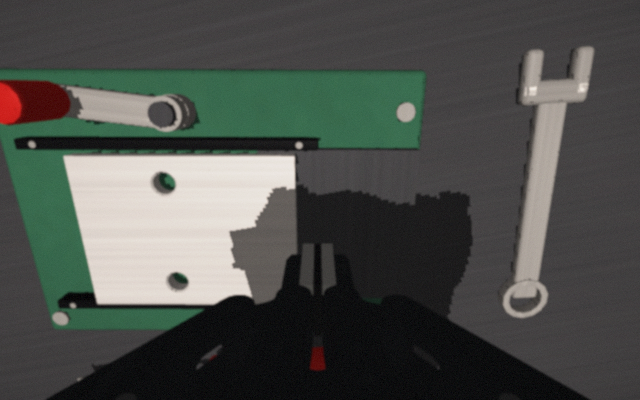

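View pics/top2.png

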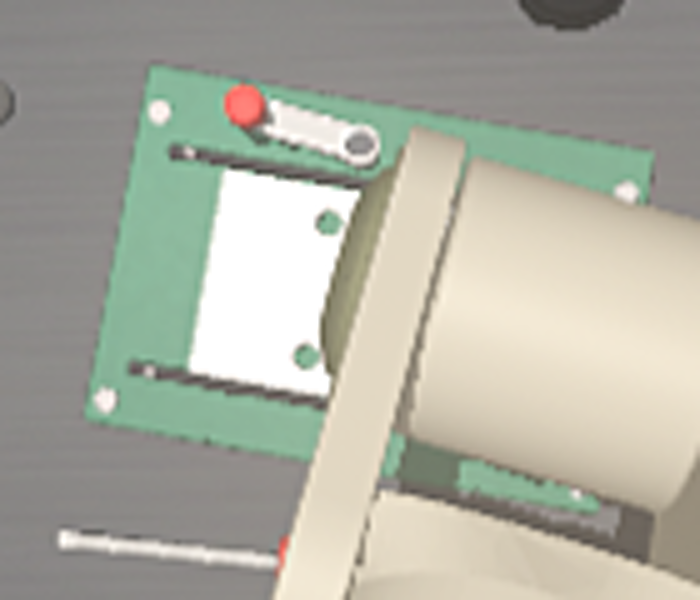

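The top view shows the holes still at (329,222) and (306,356), so there's no contact yet. In the wrist view the finger is close to the rear edge. I'll keep pushing.

Emit:
move_arm([
  {"x":0.01,"y":0.05,"z":0,"rx":0,"ry":0,"rz":0,"hand":1},
  {"x":0.01,"y":0.05,"z":0,"rx":0,"ry":0,"rz":0,"hand":1},
  {"x":0.01,"y":0.05,"z":0,"rx":0,"ry":0,"rz":0,"hand":1},
  {"x":0.01,"y":0.05,"z":0,"rx":0,"ry":0,"rz":0,"hand":1},
  {"x":0.01,"y":0.05,"z":0,"rx":0,"ry":0,"rz":0,"hand":1},
  {"x":0.01,"y":0.05,"z":0,"rx":0,"ry":0,"rz":0,"hand":1},
  {"x":0.01,"y":0.05,"z":0,"rx":0,"ry":0,"rz":0,"hand":1},
])

```text
time: 5.05
position: [0.473, -0.01, 0.055]
tcp_rot: [-0.07, -0.704, 0.704, 0.07]
force: [0.2, -0.1, -0.1]
finger_gap: 0.003
```

```bash
cat > look.py <<'E'
from st import *
import cv2,sys
st()
k=sys.argv[1]
a=cv2.resize(env.capture("top")["image"][195:285,275:375],None,fx=4,fy=4,interpolation=cv2.INTER_CUBIC)
b=cv2.resize(env.capture("scene")["image"][160:250,260:360],None,fx=4,fy=4,interpolation=cv2.INTER_CUBIC)
cv2.imwrite(f"pics/l{k}.png",np.hstack([a,b]))
E
python3 look.py 3
```

```text
t 5.05 p [ 0.473 -0.01   0.055] fix mm [ -0.6 -76.3] tip z 33.0 F [ 0.21 -0.09 -0.1 ] gap 0.003 q [-0.27  0.45  1.74 -0.    0.95  1.5 ]
[[-1.0, 0.0, 0.001], [-0.001, -0.0, -1.0], [-0.0, -1.0, 0.0]]
```

View pics/l3.png

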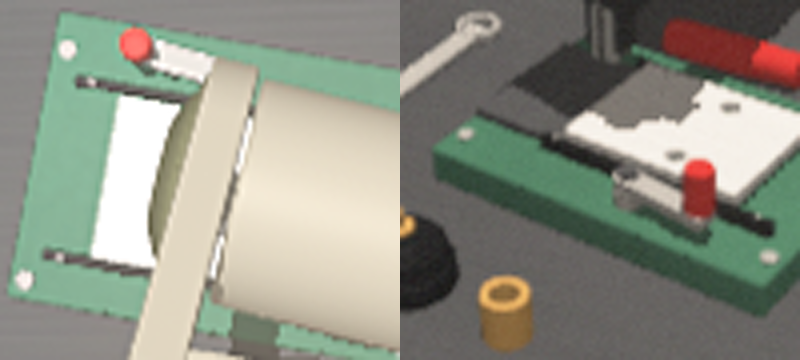

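```bash
python3 - <<'E'
from st import *
import cv2
from h import *
c=env.capture("wrist"); cv2.imwrite("pics/w4.png",c["image"])
s=env.capture("scene"); cv2.imwrite("pics/s4.png",cv2.resize(s["image"][140:220,250:370],None,fx=6,fy=6,interpolation=cv2.INTER_CUBIC))
o=st(); tip=o["position"]-[0,0,.022]
u=proj(s["intrinsics"],s["world_from_camera"],tip); print("tip px",u,(u-[250,140])*6)
for q in [(45,-83.5),(-45,-83.5),(0,-83.5)]:
    u=proj(s["intrinsics"],s["world_from_camera"],[*(Fm@(np.array(q)/1e3)+O),.039]); print(q,(u-[250,140])*6)
print(c["hand_eye"].round(4))
E
```

```text
t 5.25 p [ 0.473  -0.0101  0.055 ] fix mm [ -0.6 -76.5] tip z 33.0 F [-0.44 -0.34  0.23] gap 0.001 q [-0.27  0.45  1.74  0.    0.95  1.5 ]
[[-1.0, -0.0, 0.001], [-0.001, 0.0, -1.0], [0.0, -1.0, -0.0]]
tip px [312.16187134 186.86721879] [372.97122807 281.20331272]
(45, -83.5) [290.9169189 316.6001408]
(-45, -83.5) [420.35511391 215.28660513]
(0, -83.5) [357.6730962  264.34891503]
[[ 2.000e-04 -9.522e-01 -3.055e-01 -7.820e-02]
 [-1.000e-03  3.055e-01 -9.522e-01 -1.574e-01]
 [ 1.000e+00  5.000e-04 -9.000e-04 -1.000e-04]
 [ 0.000e+00  0.000e+00  0.000e+00  1.000e+00]]
```

View pics/w4.png

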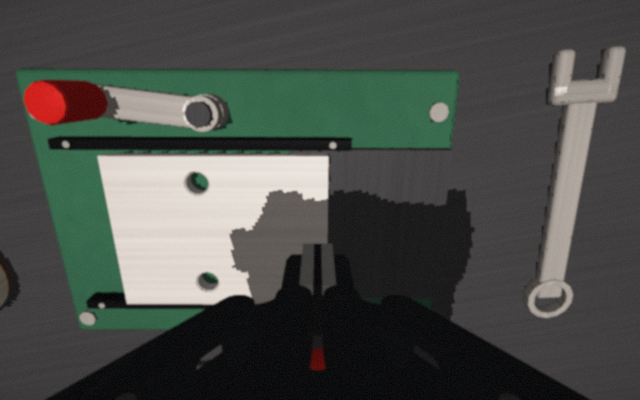

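View pics/s4.png

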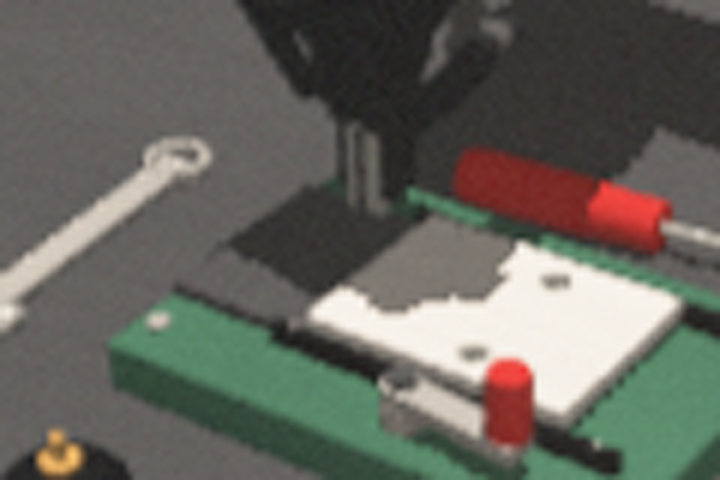

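The scene view shows the fingertip at about (365,208) in the crop, well away from the (373,281) I predicted. I'll check the tip's true position with depth.

```bash
python3 - <<'E'
from st import *
from h import *
s=env.capture("scene");K,T=s["intrinsics"],s["world_from_camera"]
def d3(u,v):
    z=s["z_map"][v,u]; p=np.array([(u-K[0,2])/K[0,0]*z,-(v-K[1,2])/K[1,1]*z,-z,1]); return (T@p)[:3]
for u,v in [(308,166),(308,170),(308,173),(312,166),(312,170),(312,173),(312,174),(312,175),(312,177),(312,180),(310,190),(335,190),(360,198),(295,185)]:
    p=d3(u,v); print((u,v),p.round(4),(Fm.T@(p[:2]-O)*1e3).round(1))
w=env.capture("wrist");H=w["hand_eye"]
for q in [(0,.022,0),(0,0,0),(-.011,.022,0),(.011,.022,0)]:
    print(q,proj(w["intrinsics"],H,q))
o=env.get_obs();print(o["position"],o["qpos"])
z=w["z_map"];K=w["intrinsics"]
for u,v in[(310,250),(327,250),(310,270),(200,180),(280,220),(250,230),(300,230),(400,180)]:
    zz=z[v,u];p=H@np.array([(u-K[0,2])/K[0,0]*zz,-(v-K[1,2])/K[1,1]*zz,-zz,1]); pw=R.from_quat(o["tcp_rot"]).apply(p[:3])+o["position"]
    print("wrist",(u,v),"tool",p[:3].round(4),"world",pw.round(4),(Fm.T@(pw[:2]-O)*1e3).round(1))
E
```

```text
(308, 166) [ 0.4826 -0.0143  0.0966] [  9.7 -78.6]
(308, 170) [ 0.4825 -0.0148  0.0855] [  9.7 -79.1]
(308, 173) [ 0.4808 -0.016   0.0759] [  8.2 -80.7]
(312, 166) [ 0.4831 -0.0037  0.0991] [  8.1 -68.1]
(312, 170) [ 0.4832 -0.004   0.0882] [  8.2 -68.5]
(312, 173) [ 0.4827 -0.0045  0.0796] [  7.9 -69. ]
(312, 174) [ 0.4862 -0.003   0.0792] [ 11.  -66.8]
(312, 175) [ 0.4846 -0.0038  0.0753] [  9.5 -68. ]
(312, 177) [ 0.429  -0.0305  0.0311] [ -39.6 -105.1]
(312, 180) [ 0.4405 -0.0253  0.0301] [-29.4 -97.7]
(310, 190) [ 0.4955 -0.0054  0.039 ] [ 20.6 -67.4]
(335, 190) [0.4728 0.0499 0.0385] [-12.6 -17.6]
(360, 198) [0.4643 0.1104 0.0253] [-32.8  40. ]
(295, 185) [ 0.4802 -0.0536  0.0324] [  15.1 -117.6]
(0, 0.022, 0) [317.17601527 229.35500919]
(0, 0, 0) [317.21330142 246.58153806]
(-0.011, 0.022, 0) [317.17171694 211.41547597]
(0.011, 0.022, 0) [317.18016775 246.68581122]
[ 0.47297806 -0.01023771  0.05497891] [-2.72631343e-01  4.46228874e-01  1.74179026e+00 -1.09389038e-05
  9.53532538e-01  1.49583744e+00]
wrist (310, 250) tool [-0.0106 -0.0247 -0.0032] world [ 0.484  -0.0092  0.0797] [ 10.1 -73.4]
wrist (327, 250) tool [-0.0111 -0.0257  0.0042] world [ 0.4831 -0.0165  0.0806] [ 10.6 -80.7]
wrist (310, 270) tool [-0.0104 -0.0411 -0.0028] world [ 0.4837 -0.0095  0.0961] [  9.8 -73.7]
wrist (200, 180) tool [-0.0269  0.0312 -0.0675] world [0.5126 0.0507 0.0238] [26.3 -9. ]
wrist (280, 220) tool [-0.0079  0.0168 -0.0206] world [0.4848 0.0084 0.0382] [  7.3 -56. ]
wrist (250, 230) tool [-0.002   0.0166 -0.0375] world [0.4823 0.0261 0.0384] [  1.4 -39.1]
wrist (300, 230) tool [-0.0023  0.0159 -0.0095] world [ 0.4771 -0.0013  0.0391] [  1.7 -67. ]
wrist (400, 180) tool [-0.0289  0.0236  0.0458] world [ 0.4923 -0.0609  0.0314] [  28.4 -122.4]
```

```bash
cat > cloud.py <<'E'
from st import *
def cloud(n="scene"):
    s=env.capture(n);K=s["intrinsics"];o=env.get_obs()
    T=s.get("world_from_camera")
    if T is None:
        M=np.eye(4);M[:3,:3]=R.from_quat(o["tcp_rot"]).as_matrix();M[:3,3]=o["position"];T=M@s["hand_eye"]
    v,u=np.mgrid[:400,:640];z=s["z_map"]
    P=np.stack([(u-K[0,2])/K[0,0]*z,-(v-K[1,2])/K[1,1]*z,-z],-1)@T[:3,:3].T+T[:3,3]
    P[z==0]=np.nan
    Q=P.copy();Q[...,:2]=(P[...,:2]-O)@Fm
    return Q*1e3,s   # fixture frame mm
E
python3 - <<'E'
from cloud import *
for n in("scene","wrist"):
    Q,s=cloud(n);q=Q.reshape(-1,3)
    m=(abs(q[:,0])<30)&(q[:,1]>-110)&(q[:,1]<-45)&(q[:,2]>46)
    q=q[m];print(n,len(q),"minz",np.sort(q[:,2])[:12].round(1))
    for a in range(65,150,10):
        k=q[(q[:,2]>=a)&(q[:,2]<a+10)]
        if len(k):print(a,len(k),k.min(0).round(1),k.max(0).round(1))
E
```

```text
scene 1698 minz [71.9 72.  72.2 72.5 72.9 73.9 74.7 75.1 75.8 76.  76.2 76.5]
65 7 [ -7.4 -80.   71.9] [ 10.1 -67.6  74.7]
75 42 [ -7.1 -88.4  75.1] [ 10.4 -61.2  84.8]
85 40 [ -7.5 -88.9  85.5] [ 10.9 -60.5  94.6]
95 49 [ -8.4 -88.8  95. ] [ 11.3 -60.3 104.8]
105 39 [  1.2 -96.  105.1] [ 12.1 -60.5 115. ]
115 93 [ -11.4 -108.6  115.2] [ 13.8 -45.3 124.9]
125 77 [ -17.2 -109.2  125. ] [ 13.7 -45.  135. ]
135 83 [ -19.  -109.9  135.1] [ 16.8 -57.7 144.9]
145 70 [ -3.4 -92.5 145.2] [ 17.1 -46.6 154.6]
wrist 24848 minz [73.2 73.6 73.6 73.7 73.7 73.8 73.9 73.9 73.9 74.  74.  74. ]
65 40 [  9.6 -83.2  73.2] [ 10.5 -70.2  75. ]
75 582 [  5.4 -90.3  75. ] [ 11.1 -63.1  85. ]
85 799 [  5.1 -90.3  85. ] [ 11.1 -63.   95. ]
95 793 [  5.5 -90.3  95. ] [ 11.3 -63.  105. ]
105 1443 [ -11.9 -104.2  105. ] [ 13.5 -46.6 115. ]
115 4476 [ -12.6 -110.   115. ] [ 13.9 -45.  125. ]
125 5748 [ -10.5 -110.   125. ] [ 16.4 -45.  135. ]
135 3672 [  -9.5 -110.   135. ] [ 17.7 -45.  145. ]
145 5405 [   7.6 -101.1  145. ] [ 17.9 -52.1 155. ]
```

Both depth maps put the closed fingertips at z ≈ 73.5 mm with the TCP at 55 mm. So the tips end about 18.5 mm above the reported TCP, and not 22 mm below it as the description says. They are hovering over the plate, which explains the lack of contact. I'll back off, then go down using the measured extent.

Emit:
move_arm([
  {"x":-0.06,"y":-0.3,"z":0,"rx":0,"ry":0,"rz":0,"hand":1},
  {"x":-0.05,"y":-0.26,"z":0,"rx":0,"ry":0,"rz":0,"hand":1},
  {"x":0,"y":0,"z":0,"rx":0,"ry":0,"rz":0,"hand":1},
  {"x":0,"y":0,"z":-0.3,"rx":0,"ry":0,"rz":0,"hand":1},
  {"x":0,"y":0,"z":-0.25,"rx":0,"ry":0,"rz":0,"hand":1},
  {"x":0,"y":0,"z":-0.1,"rx":0,"ry":0,"rz":0,"hand":1},
  {"x":0,"y":0,"z":0,"rx":0,"ry":0,"rz":0,"hand":1},
  {"x":0,"y":0,"z":0,"rx":0,"ry":0,"rz":0,"hand":1},
])

```text
time: 6.45
position: [0.4677, -0.0382, 0.0228]
tcp_rot: [-0.07, -0.704, 0.704, 0.07]
force: [0.5, -0.3, 0.6]
finger_gap: 0.002
```

```bash
cat > m.py <<'E'
from cloud import *
import cv2,sys
o=st();p=Fm.T@(o["position"][:2]-O)*1e3
for n in("scene","wrist"):
    Q,s=cloud(n)
    m=(abs(Q[...,0]-p[0])<25)&(abs(Q[...,1]-p[1])<25)&(Q[...,2]>42)
    q=Q[m];t=np.sort(q[:,2])
    k=q[q[:,2]<t[20]+20]
    print(n,"tip z",t[[0,5,20]].round(1),k.min(0).round(1),k.max(0).round(1))
    cv2.imwrite(f"pics/{n}_{sys.argv[1]}.png",s["image"])
i=cv2.imread(f"pics/scene_{sys.argv[1]}.png");cv2.imwrite(f"pics/sc_{sys.argv[1]}.png",cv2.resize(i[140:230,250:370],None,fx=6,fy=6,interpolation=cv2.INTER_CUBIC))
E
python3 m.py 5
```

```text
t 6.45 p [ 0.4677 -0.0382  0.0228] fix mm [  -0.3 -105. ] tip z 0.8 F [ 0.53 -0.3   0.6 ] gap 0.002 q [-0.33  0.5   1.79  0.    0.86  1.43]
[[-1.0, 0.001, 0.001], [-0.001, -0.0, -1.0], [-0.001, -1.0, 0.0]]
scene tip z [42.  45.  49.4] [  -9.  -117.9   42. ] [ 11.7 -89.   69.2]
wrist tip z [42.1 42.2 43. ] [   5.7 -118.7   42.1] [ 11.6 -91.4  63. ]
```

View pics/sc_5.png

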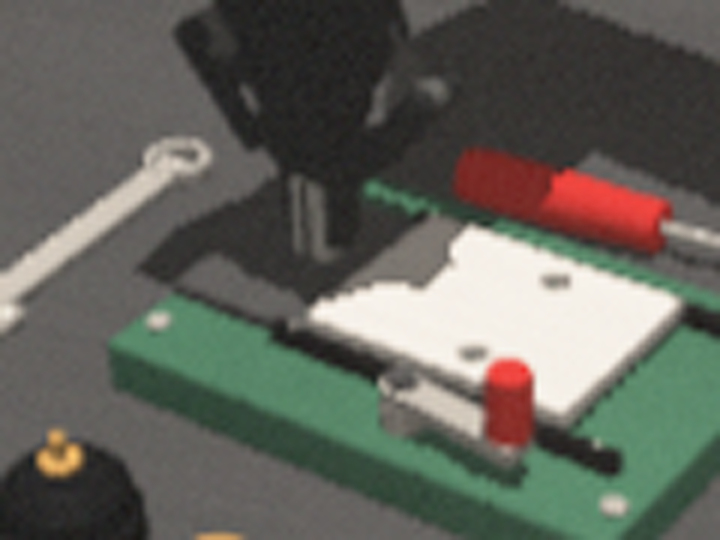

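Emit:
move_arm([
  {"x":0,"y":0,"z":-0.08,"rx":0,"ry":0,"rz":0,"hand":1},
  {"x":0,"y":0,"z":-0.06,"rx":0,"ry":0,"rz":0,"hand":1},
  {"x":0,"y":0,"z":0,"rx":0,"ry":0,"rz":0,"hand":1},
  {"x":0,"y":0,"z":0,"rx":0,"ry":0,"rz":0,"hand":1},
])

```text
time: 7.05
position: [0.4675, -0.0382, 0.0159]
tcp_rot: [-0.07, -0.704, 0.704, 0.07]
force: [-2.0, 0.7, 9.1]
finger_gap: -0.0
```

```bash
python3 - <<'E'
from cloud import *
import cv2
st()
Q,s=cloud("wrist");cv2.imwrite("pics/w6.png",s["image"])
m=(Q[...,0]>8)&(Q[...,0]<14)&(Q[...,1]>-120)&(Q[...,1]<-90)&(Q[...,2]>32.5);print(np.sort(Q[m][:,2])[:40:4].round(1), Q[m][:,1].max())
E
```

```text
t 7.05 p [ 0.4675 -0.0382  0.0159] fix mm [  -0.4 -105. ] tip z -6.1 F [-1.95  0.74  9.08] gap -0.0 q [-0.33  0.51  1.79 -0.    0.84  1.43]
[[-1.0, 0.0, 0.001], [-0.001, -0.0, -1.0], [-0.0, -1.0, 0.0]]
[33.5 34.5 34.7 35.  35.2 35.3 35.5 35.6 35.9 35.9] -90.01777059072428
```

View pics/w6.png

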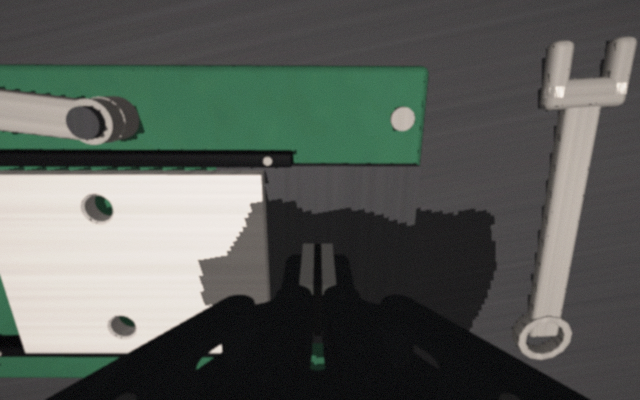

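The wrist force shows 9 N upward, so the tips have just touched the ledge at TCP 15.9 mm. That calibrates the tip at TCP + 15 mm. I'll raise 2 mm and push.

Emit:
move_arm([
  {"x":0,"y":0,"z":0.045,"rx":0,"ry":0,"rz":0,"hand":1},
  {"x":0,"y":0,"z":0,"rx":0,"ry":0,"rz":0,"hand":1},
  {"x":0.01,"y":0.05,"z":0,"rx":0,"ry":0,"rz":0,"hand":1},
  {"x":0.01,"y":0.05,"z":0,"rx":0,"ry":0,"rz":0,"hand":1},
  {"x":0.01,"y":0.05,"z":0,"rx":0,"ry":0,"rz":0,"hand":1},
  {"x":0.01,"y":0.05,"z":0,"rx":0,"ry":0,"rz":0,"hand":1},
  {"x":0.01,"y":0.05,"z":0,"rx":0,"ry":0,"rz":0,"hand":1},
])

```text
time: 7.98
position: [0.47, -0.0255, 0.0177]
tcp_rot: [-0.07, -0.704, 0.704, 0.07]
force: [-0.1, 0.3, 0.8]
finger_gap: 0.002
```

```bash
python3 look.py 7
```

```text
t 7.97 p [ 0.47   -0.0255  0.0177] fix mm [ -0.5 -92.1] tip z -4.3 F [-0.13  0.32  0.84] gap 0.002 q [-0.31  0.51  1.79 -0.    0.85  1.46]
[[-1.0, 0.0, 0.001], [-0.001, -0.0, -1.0], [-0.0, -1.0, 0.0]]
```

View pics/l7.png

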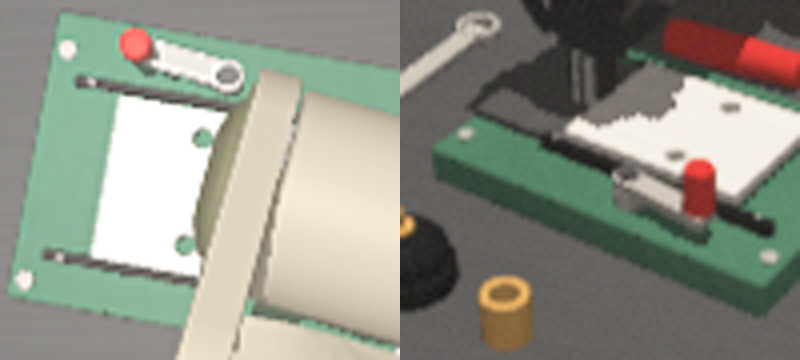

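Emit:
move_arm([
  {"x":0.01,"y":0.05,"z":0,"rx":0,"ry":0,"rz":0,"hand":1},
  {"x":0.01,"y":0.05,"z":0,"rx":0,"ry":0,"rz":0,"hand":1},
  {"x":0.01,"y":0.05,"z":0,"rx":0,"ry":0,"rz":0,"hand":1},
])

```text
time: 8.45
position: [0.4715, -0.0182, 0.0177]
tcp_rot: [-0.07, -0.704, 0.704, 0.07]
force: [-0.5, -0.9, -0.6]
finger_gap: 0.001
```

```bash
python3 look.py 8; python3 m.py 8|tail -2
```

```text
t 8.45 p [ 0.4715 -0.0182  0.0177] fix mm [ -0.4 -84.6] tip z -4.3 F [-0.52 -0.91 -0.6 ] gap 0.001 q [-0.29  0.51  1.78 -0.    0.85  1.48]
[[-1.0, 0.0, 0.001], [-0.001, -0.0, -1.0], [-0.0, -1.0, 0.0]]
scene tip z [42.1 43.4 46.4] [ -9.7 -98.6  42.1] [ 12.2 -68.1  66.1]
wrist tip z [42.  42.  42.5] [  5.2 -98.3  42. ] [ 11.2 -70.8  62.5]
```

View pics/l8.png

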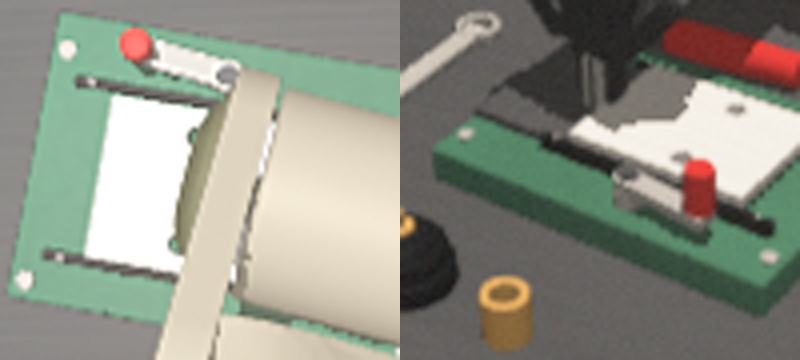

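View pics/wrist_8.png

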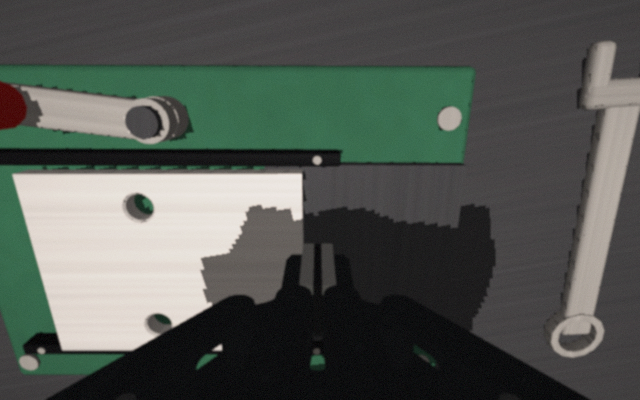

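Contact made: the top view shows the plate front moved from about 117 to 110 px, roughly 4 mm. Continuing.

Emit:
move_arm([
  {"x":0.01,"y":0.05,"z":0,"rx":0,"ry":0,"rz":0,"hand":1},
  {"x":0.01,"y":0.05,"z":0,"rx":0,"ry":0,"rz":0,"hand":1},
  {"x":0.01,"y":0.05,"z":0,"rx":0,"ry":0,"rz":0,"hand":1},
  {"x":0.01,"y":0.05,"z":0,"rx":0,"ry":0,"rz":0,"hand":1},
  {"x":0.01,"y":0.05,"z":0,"rx":0,"ry":0,"rz":0,"hand":1},
  {"x":0,"y":0,"z":0,"rx":0,"ry":0,"rz":0,"hand":1},
])

```text
time: 9.4
position: [0.474, -0.0054, 0.0177]
tcp_rot: [0.07, 0.704, -0.704, -0.07]
force: [0.0, 0.3, 0.0]
finger_gap: -0.001
```

```bash
cat > plate.py <<'E'
from cloud import *
import cv2,sys
def ray2(s,u,v,z):
    K,T=s["intrinsics"],s["world_from_camera"]
    d=np.stack([(u-K[0,2])/K[0,0],-(v-K[1,2])/K[1,1],-np.ones_like(u,float)],-1)@T[:3,:3].T;o=T[:3,3]
    return o+d*((z-o[2])/d[...,2])[...,None]
s=env.capture("top");v,u=np.mgrid[:400,:640]
P=ray2(s,u,v,.039);q=((P[...,:2]-O)@Fm)*1e3
g=s["image"].min(2).astype(float)
# brightness profile along y at |x|<40 front
for xs in((25,42),(-5,20),(-42,-20)):
    m=(q[...,0]>xs[0])&(q[...,0]<xs[1])
    pr=[]
    for y in np.arange(20,75,1.):
        k=m&(abs(q[...,1]-y)<.8); pr.append(g[k].mean() if k.any() else np.nan)
    pr=np.array(pr);h=(np.nanmax(pr)+np.nanmin(pr))/2
    i=[j for j in range(len(pr)-1) if pr[j]>h>=pr[j+1]]
    print("front y (z39)",xs,[round(20+j+(pr[j]-h)/(pr[j]-pr[j+1]),1) for j in i])
st()
cv2.imwrite(f"pics/t{sys.argv[1]}.png",cv2.resize(s["image"][195:285,275:375],None,fx=5,fy=5,interpolation=cv2.INTER_CUBIC))
for n in("scene","wrist"):
    Q,c=cloud(n);cv2.imwrite(f"pics/{n}_{sys.argv[1]}.png",c["image"])
    for ys in((-55,-40),(-20,5),(20,38)):
        m=(Q[...,0]>-42)&(Q[...,0]<42)&(Q[...,1]>ys[0])&(Q[...,1]<ys[1])&(Q[...,2]>28)&(Q[...,2]<42);print(n,"plate top z",ys,m.sum(),np.median(Q[m][:,2]).round(1) if m.any() else None)
E
python3 plate.py 9
```

```text
front y (z39) (25, 42) [np.float64(55.8)]
front y (z39) (-5, 20) [np.float64(55.8)]
front y (z39) (-42, -20) [np.float64(55.7)]
t 9.45 p [ 0.474  -0.0054  0.0177] fix mm [ -0.5 -71.6] tip z -4.3 F [-0.38  0.74 -0.65] gap 0.007 q [-0.26  0.51  1.78  0.    0.85  1.51]
[[-1.0, -0.0, 0.001], [-0.001, 0.0, -1.0], [0.0, -1.0, -0.0]]
scene plate top z (-55, -40) 121 39.3
scene plate top z (-20, 5) 220 39.2
scene plate top z (20, 38) 169 39.3
wrist plate top z (-55, -40) 4146 38.7
wrist plate top z (-20, 5) 7591 38.6
wrist plate top z (20, 38) 6600 38.6
```

View pics/wrist_9.png

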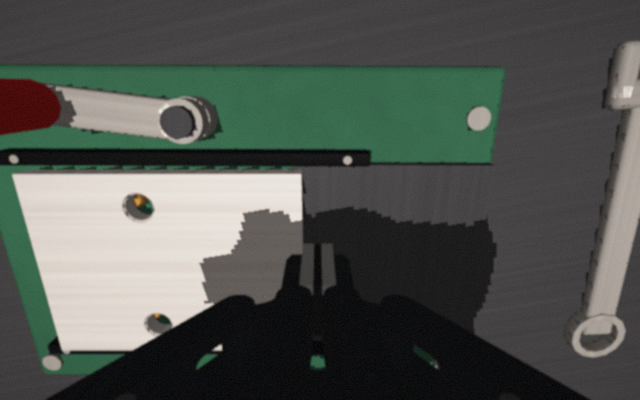

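The plate centre is about 4 mm short, and brass pins are visible in the holes at (140,203) and (152,318). Now 1 mm rows.

Emit:
move_arm([
  {"x":0.004,"y":0.02,"z":0,"rx":0,"ry":0,"rz":0,"hand":1},
  {"x":0.004,"y":0.02,"z":0,"rx":0,"ry":0,"rz":0,"hand":1},
  {"x":0.004,"y":0.02,"z":0,"rx":0,"ry":0,"rz":0,"hand":1},
  {"x":0,"y":0,"z":0,"rx":0,"ry":0,"rz":0,"hand":1},
  {"x":0,"y":0,"z":0,"rx":0,"ry":0,"rz":0,"hand":1},
])

```text
time: 10.18
position: [0.4746, -0.0026, 0.0177]
tcp_rot: [0.07, 0.704, -0.704, -0.07]
force: [-1.0, -0.6, -0.2]
finger_gap: -0.002
```

```bash
python3 plate.py 10
```

```text
front y (z39) (25, 42) [np.float64(59.0)]
front y (z39) (-5, 20) [np.float64(59.1)]
front y (z39) (-42, -20) [np.float64(59.4)]
t 10.22 p [ 0.4746 -0.0026  0.0177] fix mm [ -0.5 -68.7] tip z -4.3 F [-0.07  0.5  -0.2 ] gap -0.001 q [-0.26  0.51  1.78  0.    0.85  1.51]
[[-1.0, 0.0, 0.001], [-0.001, 0.0, -1.0], [-0.0, -1.0, -0.0]]
scene plate top z (-55, -40) 121 33.3
scene plate top z (-20, 5) 192 33.5
scene plate top z (20, 38) 156 33.3
wrist plate top z (-55, -40) 3843 32.7
wrist plate top z (-20, 5) 7529 32.7
wrist plate top z (20, 38) 6172 32.7
```

The plate has dropped: its top is at about 33 mm by both cameras, level along its length, with the front edge at about 59–60 mm. I'll retract and move over to the clamp knob.

Emit:
move_arm([
  {"x":-0.02,"y":-0.1,"z":0,"rx":0,"ry":0,"rz":0,"hand":1},
  {"x":0,"y":0,"z":0.4,"rx":0,"ry":0,"rz":0,"hand":1},
  {"x":0,"y":0,"z":0.7,"rx":0,"ry":0,"rz":0,"hand":1},
  {"x":0,"y":0,"z":0.6,"rx":0,"ry":0,"rz":0,"hand":1},
  {"x":0.4,"y":0.25,"z":0,"rx":0,"ry":0,"rz":0,"hand":1},
  {"x":0.6,"y":0.4,"z":0,"rx":0,"ry":0,"rz":0,"hand":1},
  {"x":0.6,"y":0.4,"z":0,"rx":0,"ry":0,"rz":0,"hand":1},
  {"x":0.6,"y":0.4,"z":0,"rx":0,"ry":0,"rz":0,"hand":1},
  {"x":0.2,"y":0.15,"z":0,"rx":0,"ry":0,"rz":0,"hand":1},
  {"x":0,"y":0,"z":0,"rx":0,"ry":0,"rz":0,"hand":1},
])

```text
time: 11.58
position: [0.5933, 0.0722, 0.1023]
tcp_rot: [-0.069, -0.704, 0.704, 0.07]
force: [-0.2, -0.3, -0.1]
finger_gap: -0.001
```

```bash
python3 plate.py 11; python3 - <<'E'
import cv2
i=cv2.imread("pics/scene_11.png");cv2.imwrite("pics/s11.png",cv2.resize(i[140:260,240:400],None,fx=5,fy=5))
E
```

```text
front y (z39) (25, 42) [np.float64(26.6), np.float64(57.4), np.float64(59.7), np.float64(61.4), np.float64(64.4), np.float64(66.3), np.float64(71.6)]
front y (z39) (-5, 20) [np.float64(25.2), np.float64(32.4), np.float64(39.3), np.float64(41.1), np.float64(43.4), np.float64(46.5), np.float64(48.4), np.float64(50.8), np.float64(52.4), np.float64(54.5), np.float64(59.6), np.float64(61.8), np.float64(64.1), np.float64(66.9), np.float64(68.8)]
front y (z39) (-42, -20) []
t 11.62 p [0.5928 0.0719 0.1025] fix mm [100.8  27.6] tip z 80.5 F [-0.55  0.2  -0.44] gap 0.0 q [-0.08  0.56  1.33 -0.    1.25  1.69]
[[-1.0, -0.001, 0.001], [-0.001, -0.0, -1.0], [0.001, -1.0, 0.0]]
scene plate top z (-55, -40) 62 33.2
scene plate top z (-20, 5) 192 33.3
scene plate top z (20, 38) 162 33.3
wrist plate top z (-55, -40) 498 33.0
wrist plate top z (-20, 5) 590 33.0
wrist plate top z (20, 38) 317 32.9
```

View pics/s11.png

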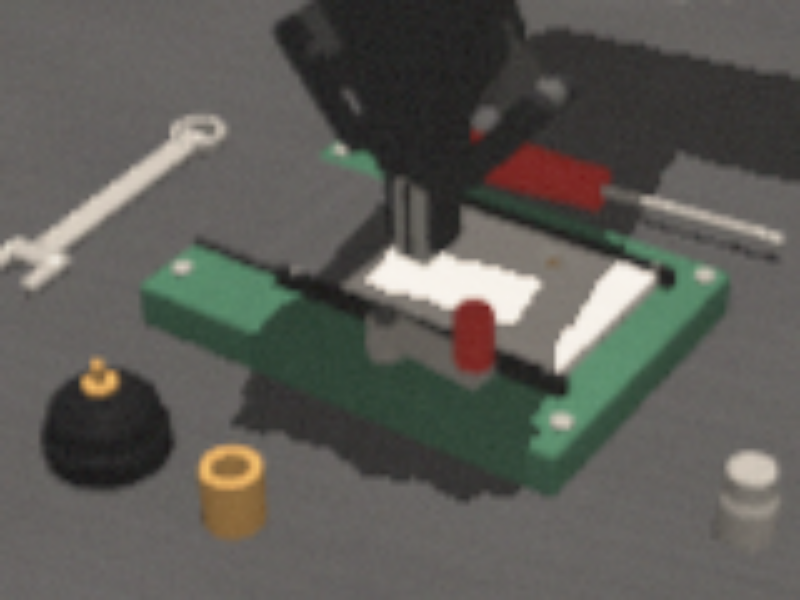

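View pics/wrist_11.png

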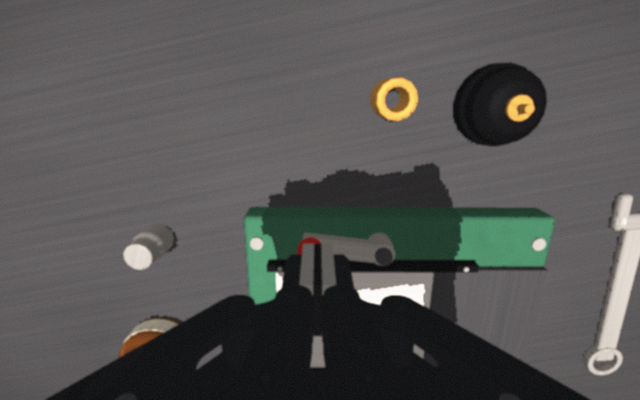

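The wrist view shows the red knob at (310,245), just inside the finger's line, and the bushing and switch well clear. I'll go down beside the knob.

Emit:
move_arm([
  {"x":0,"y":0,"z":-0.5,"rx":0,"ry":0,"rz":0,"hand":1},
  {"x":0,"y":0,"z":-0.5,"rx":0,"ry":0,"rz":0,"hand":1},
  {"x":0,"y":0,"z":-0.32,"rx":0,"ry":0,"rz":0,"hand":1},
  {"x":0,"y":0,"z":0,"rx":0,"ry":0,"rz":0,"hand":1},
  {"x":0,"y":0,"z":0,"rx":0,"ry":0,"rz":0,"hand":1},
])

```text
time: 12.35
position: [0.594, 0.0721, 0.0377]
tcp_rot: [0.07, 0.704, -0.704, -0.069]
force: [0.0, 0.9, -1.0]
finger_gap: 0.001
```

```bash
python3 st.py; python3 - <<'E'
from st import *
import cv2
cv2.imwrite("pics/w12.png",env.capture("wrist")["image"])
i=env.capture("scene")["image"];cv2.imwrite("pics/s12.png",cv2.resize(i[140:260,240:400],None,fx=5,fy=5))
def C(th,off):return np.array([66,-20])+52*np.array([-np.sin(th),np.cos(th)])+off*np.array([np.cos(th),np.sin(th)])
o=env.get_obs();p=Fm.T@(o["position"][:2]-O)*1e3;yaw=0
tot=0
for th in np.r_[-.12,np.arange(0,1.58,.12)]:
    c=C(th,20);d=Fm@(c-p)/50;print(round(th,2),c.round(1),"cmd",d.round(3),"rz",round((th-yaw)/(np.pi/4),3));p=c;yaw=th
E
```

```text
t 12.35 p [0.594  0.0721 0.0377] fix mm [101.9  28.1] tip z 15.7 F [ 0.04  0.92 -0.98] gap 0.001 q [-0.08  0.64  1.4  -0.    1.1   1.69]
[[-1.0, 0.001, 0.0], [-0.0, 0.0, -1.0], [-0.001, -1.0, -0.0]]
-0.12 [92.1 29.2] cmd [-0.188  0.059] rz -0.153
0.0 [86. 32.] cmd [-0.108  0.078] rz 0.153
0.12 [79.6 34. ] cmd [-0.117  0.065] rz 0.153
0.24 [73.1 35.3] cmd [-0.124  0.05 ] rz 0.153
0.36 [66.4 35.7] cmd [-0.129  0.035] rz 0.153
0.48 [59.7 35.4] cmd [-0.132  0.019] rz 0.153
0.6 [53.1 34.2] cmd [-0.134  0.003] rz 0.153
0.72 [46.7 32.3] cmd [-0.133 -0.013] rz 0.153
0.84 [40.6 29.6] cmd [-0.131 -0.028] rz 0.153
0.96 [34.9 26.2] cmd [-0.126 -0.044] rz 0.153
1.08 [29.6 22.1] cmd [-0.12  -0.059] rz 0.153
1.2 [24.8 17.5] cmd [-0.112 -0.073] rz 0.153
1.32 [20.6 12.3] cmd [-0.103 -0.086] rz 0.153
1.44 [17.1  6.6] cmd [-0.092 -0.097] rz 0.153
1.56 [14.2  0.6] cmd [-0.079 -0.107] rz 0.153
```

View pics/s12.png

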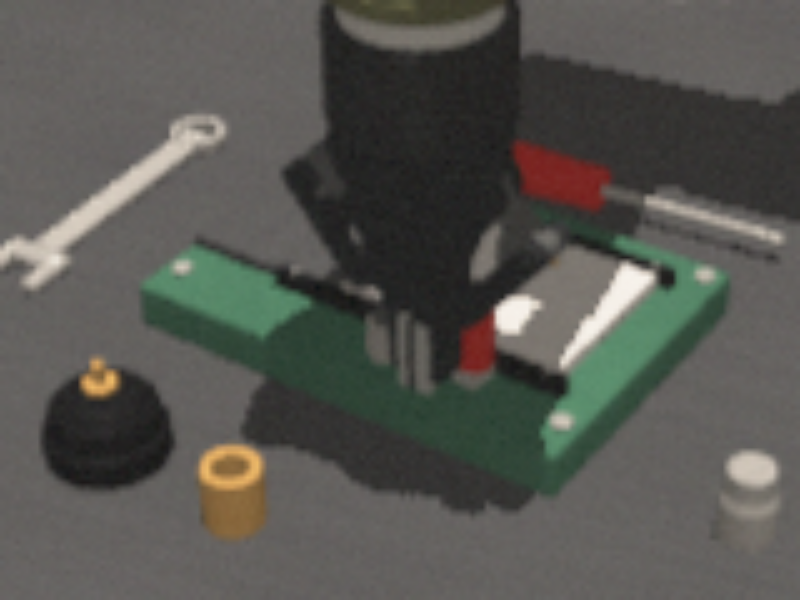

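View pics/w12.png

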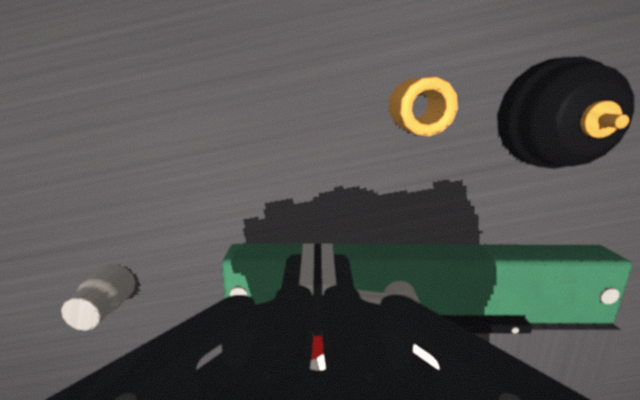

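The finger tip (about 53 mm) sits beside the knob on its outer side, with the knob at (475,345) in the scene crop. I'll sweep round the arc in two batches.

Emit:
move_arm([
  {"x":-0.19,"y":0.06,"z":0,"rx":0,"ry":0,"rz":0,"hand":1},
  {"x":-0.11,"y":0.08,"z":0,"rx":0,"ry":0,"rz":0,"hand":1},
  {"x":-0.12,"y":0.065,"z":0,"rx":0,"ry":0,"rz":0.15,"hand":1},
  {"x":-0.12,"y":0.05,"z":0,"rx":0,"ry":0,"rz":0.15,"hand":1},
  {"x":-0.13,"y":0.035,"z":0,"rx":0,"ry":0,"rz":0.15,"hand":1},
  {"x":-0.13,"y":0.02,"z":0,"rx":0,"ry":0,"rz":0.15,"hand":1},
  {"x":-0.135,"y":0,"z":0,"rx":0,"ry":0,"rz":0.15,"hand":1},
  {"x":0,"y":0,"z":0,"rx":0,"ry":0,"rz":0,"hand":1},
])

```text
time: 13.45
position: [0.5463, 0.0882, 0.0369]
tcp_rot: [-0.137, 0.694, -0.694, 0.137]
force: [-0.6, 0.0, 0.6]
finger_gap: -0.002
```

```bash
python3 st.py; python3 - <<'E'
from st import *
import cv2
a=cv2.resize(env.capture("wrist")["image"],None,fx=.6,fy=.6)
i=env.capture("scene")["image"];b=cv2.resize(i[160:240,280:400],None,fx=3,fy=3)
cv2.imwrite("pics/c13.png",np.hstack([a,b]))
E
```

```text
t 13.45 p [0.5463 0.0882 0.0369] fix mm [51.9 34.4] tip z 14.9 F [-0.63  0.02  0.59] gap -0.002 q [-0.05  0.58  1.54  0.    1.03  1.13]
[[-0.831, -0.0, 0.556], [-0.556, 0.0, -0.831], [0.0, -1.0, -0.0]]
```

View pics/c13.png

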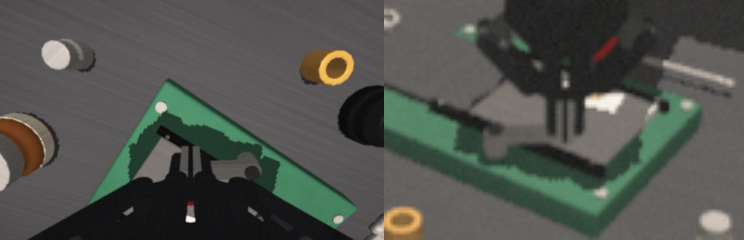

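The arm is swinging with the finger, at about 0.6 rad. Continuing.

Emit:
move_arm([
  {"x":-0.13,"y":-0.01,"z":0,"rx":0,"ry":0,"rz":0.15,"hand":1},
  {"x":-0.13,"y":-0.03,"z":0,"rx":0,"ry":0,"rz":0.15,"hand":1},
  {"x":-0.125,"y":-0.045,"z":0,"rx":0,"ry":0,"rz":0.15,"hand":1},
  {"x":-0.12,"y":-0.06,"z":0,"rx":0,"ry":0,"rz":0.15,"hand":1},
  {"x":-0.11,"y":-0.075,"z":0,"rx":0,"ry":0,"rz":0.15,"hand":1},
  {"x":-0.1,"y":-0.085,"z":0,"rx":0,"ry":0,"rz":0.15,"hand":1},
  {"x":-0.09,"y":-0.095,"z":0,"rx":0,"ry":0,"rz":0.15,"hand":1},
  {"x":0,"y":0,"z":0,"rx":0,"ry":0,"rz":0,"hand":1},
])

```text
time: 14.55
position: [0.5066, 0.0677, 0.0368]
tcp_rot: [-0.403, 0.581, -0.581, 0.403]
force: [-0.5, -1.0, 0.1]
finger_gap: -0.001
```

```bash
python3 st.py; python3 - <<'E'
from st import *
import cv2
a=cv2.resize(env.capture("wrist")["image"],None,fx=.6,fy=.6)
i=env.capture("scene")["image"];b=cv2.resize(i[160:240,280:400],None,fx=3,fy=3)
cv2.imwrite("pics/c14.png",np.hstack([a,b]))
E
```

```text
t 14.55 p [0.5066 0.0677 0.0368] fix mm [17.   6.5] tip z 14.8 F [-0.52 -1.    0.12] gap -0.001 q [-0.1   0.52  1.66 -0.    0.96  0.26]
[[-0.159, -0.0, 0.987], [-0.987, -0.0, -0.159], [0.0, -1.0, -0.0]]
```

View pics/c14.png

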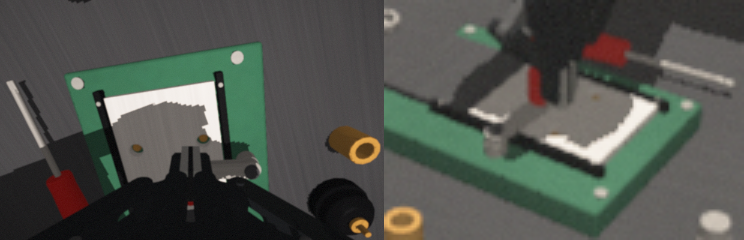

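Emit:
move_arm([
  {"x":-0.08,"y":-0.105,"z":0,"rx":0,"ry":0,"rz":0.15,"hand":1},
  {"x":-0.006,"y":-0.03,"z":0,"rx":0,"ry":0,"rz":0,"hand":1},
  {"x":0,"y":0,"z":0,"rx":0,"ry":0,"rz":0,"hand":1},
])

```text
time: 15.02
position: [0.5029, 0.0625, 0.0368]
tcp_rot: [-0.435, 0.557, -0.556, 0.437]
force: [2.4, 8.8, -0.3]
finger_gap: -0.001
```

```bash
python3 st.py
```

```text
t 15.03 p [0.5029 0.0625 0.0368] fix mm [14.5  0.7] tip z 14.8 F [ 2.4   8.79 -0.27] gap -0.001 q [-0.11  0.52  1.67  0.    0.95  0.13]
[[-0.043, 0.001, 0.999], [-0.999, 0.003, -0.043], [-0.003, -1.0, 0.001]]
```

There's an 8.8 N reaction along +y, so the arm is on its stop. I'll back off, lift clear and check.

Emit:
move_arm([
  {"x":0.03,"y":0.15,"z":0,"rx":0,"ry":0,"rz":0,"hand":1},
  {"x":0,"y":0,"z":0.4,"rx":0,"ry":0,"rz":0,"hand":1},
  {"x":0,"y":0,"z":0.8,"rx":0,"ry":0,"rz":0,"hand":1},
  {"x":0,"y":0,"z":1,"rx":0,"ry":0,"rz":0,"hand":1},
  {"x":-0.2,"y":-0.8,"z":0.6,"rx":0,"ry":0,"rz":0,"hand":1},
  {"x":-0.3,"y":-0.9,"z":0,"rx":0,"ry":0,"rz":0,"hand":1},
  {"x":-0.3,"y":-0.9,"z":0,"rx":0,"ry":0,"rz":0,"hand":1},
  {"x":-0.3,"y":-0.9,"z":0,"rx":0,"ry":0,"rz":0,"hand":1},
  {"x":-0.3,"y":-0.9,"z":0,"rx":0,"ry":0,"rz":0,"hand":1},
  {"x":0,"y":0,"z":0,"rx":0,"ry":0,"rz":0,"hand":1},
])

```text
time: 16.27
position: [0.4332, -0.1536, 0.1767]
tcp_rot: [0.436, -0.557, 0.557, -0.435]
force: [0.9, 0.6, 0.1]
finger_gap: 0.001
```

```bash
python3 plate.py 15; python3 - <<'E'
import cv2
i=cv2.imread("pics/scene_15.png");cv2.imwrite("pics/s15.png",cv2.resize(i[140:260,240:400],None,fx=5,fy=5))
E
```

```text
front y (z39) (25, 42) [np.float64(58.8)]
front y (z39) (-5, 20) [np.float64(58.9)]
front y (z39) (-42, -20) [np.float64(59.2)]
t 16.32 p [ 0.4335 -0.1522  0.1767] fix mm [ -11.3 -223.5] tip z 154.7 F [0.69 0.28 0.43] gap -0.003 q [-0.6   0.26  1.6  -0.    1.28 -0.36]
[[-0.043, -0.0, 0.999], [-0.999, 0.0, -0.043], [-0.0, -1.0, -0.0]]
scene plate top z (-55, -40) 85 33.1
scene plate top z (-20, 5) 195 33.4
scene plate top z (20, 38) 165 33.5
wrist plate top z (-55, -40) 0 None
wrist plate top z (-20, 5) 0 None
wrist plate top z (20, 38) 0 None
```

View pics/s15.png

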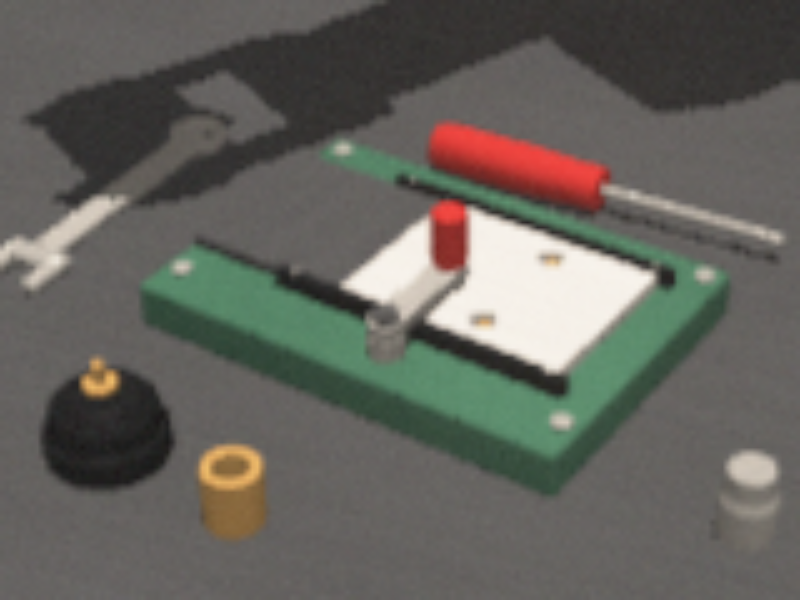

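View pics/t15.png

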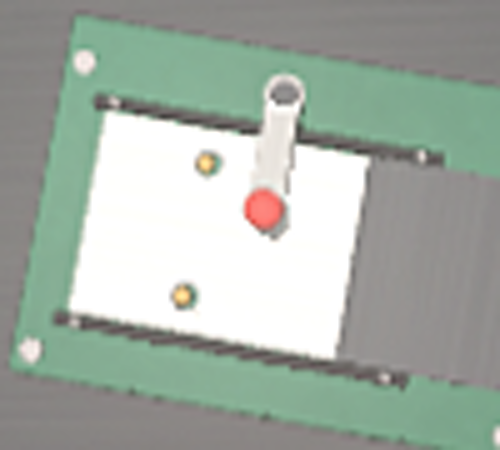

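Both brass pins show in the holes, at (206,163) and (183,296), and the clamp arm lies over the plate with the knob at (263,208). I'll check the angle and hand in.

```bash
python3 - <<'E'
from st import *
from h import ray
s=env.capture("top")
w=ray(s["intrinsics"],s["world_from_camera"],(263-2)/5+275,(208-2)/5+195,.074)[:2]
k=Fm.T@(w-O)*1e3;d=k-[65.5,-20.2];print("knob",k,"theta",np.arctan2(-d[0],d[1]))
print(env.get_obs()["dq"].round(4))
print(env.finish_job())
E
```

```text
knob [ 13.89142243 -19.42011223] theta 1.5556858849735424
[ 0.0073 -0.0024  0.0009 -0.0004  0.0004 -0.0062]
the job is handed in; nothing more can be done
None
```

I pushed the plate along its channel until it dropped over both pins, then swung the clamp's red knob round to its stop. After that I lifted the hand clear and handed the job in at about 16 s. The hand-in gave no verdict.

**Last checks:**
- **Plate:** its top is at about 33.1–33.5 mm by the scene camera, level along its length, and both brass pins show in the holes. The measured front edge puts the centre about 1 mm from the seat.
- **Clamp:** the angle read from the top camera is about 1.56 rad. The wrist force showed a reaction of about 9 N when the arm met its stop.
- **Surroundings:** the bystanders visible in the last scene view look unmoved. I compared them by eye, without measuring.

**Disagreements:**
- **Fingertip position:** the closed fingertips did not sit 22 mm ahead of the TCP (the tool origin) as described. Depth images and contact with the ledge put them about 15–18 mm behind it.
- **Effect on the run:** the first push went over the plate without touching it, and on the corrected descent the tips pressed the ledge with about 9 N. I used the measured tip position from then on.

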